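# Turn the reversible bench insert end for end

## Robot

A 6-joint arm with a two-finger parallel gripper is mounted at the origin on the work surface. World frame = base frame: x ahead of the robot, y to its left, z up, the work surface at z = 0. Lengths are in mm, angles in rad, forces in N, time in s.
With the tool pointing down it reaches from about 300 to 750 mm from the base axis. Payload 8.5 kg.
Tool frame: the origin (TCP) lies between the finger pads; the fingertips stand 8 mm ahead of it and the grasp point (between the pads) lies 11 mm behind it; z points along the fingers, y is the direction in which the jaws open and shut (so a half turn about z gives the same grasp; the last joint's range is limited). The gripper opens to 85 mm and grips with 20 to 120 N. Pads are 22 mm wide; open, the fingers measure 114 mm over their backs; the gripper's body (76 mm by 85 mm) begins 54 mm behind the grasp point. The pads swing forward as they close: fully open they stand 13 mm farther back than shut.
Start: joints at [1.054, 0.381, 1.297, -0, 1.464, -0.215], TCP at [163.473, 525.126, 239.322] pointing down, gripper open.
Joint ranges: [-3.11, 3.11], [-0.89, 2.33], [0.22, 2.48], [-1.42, 4.56], [0.17, 2.85], [-2.88, 2.88]. Speed limits (rad/s): [2.39, 2.39, 3.14, 3.14, 3.14, 3.14].

## Interface

Orientations are given as a unit quaternion [x, y, z, w].
In Python, from cell import manip gives the robot as it stands. The module is installed in compiled form; this text tells all that it offers.
- The arm moves only by the shell command python3 -m jog 'ROWS' [FORCE]. ROWS is JSON, a list of rows, each a list of 5 numbers: the shift along the tool's x, y, z each as a share of 4 cm, from -1 to 1, then the turn about the tool's z as a share of pi rad, from -1 to 1, then the opening, from 0 (shut) to 1 (fully open). In form: [[tx, ty, tz, yaw, claw], ...]. A call has exactly 10 rows; each row shifts and turns the pose as measured when the row begins, along the tool's axes as they then stand; what a row does not reach is not made up. A row lasts 1/12 s, in which the tool goes at most 41.7 mm and 7.16 degrees, less where a joint would pass 70% of its speed; a pose out of reach is approached as far as the arm can. A call with a number of a shift or a turn outside -1 to 1 is refused whole. A call with a gripper value outside its range is refused whole. The fingers move at their own pace and stop on an object; FORCE is the grip in N (left out, the last holds). Time passes only in rows, so rows that do not move let the fingers close, or fill a call up. It gives the time, the measured TCP pose, the force and the opening at its end, in the units of the state.
- manip.observe(): the state, without advancing time (a new reading comes with each control period).
- manip.camera(name): name is "scene" or "side" or "wrist"; returns a dict with "frame" (384x512x3 uint8, red, green, blue), "vertical_fov" (degrees; the focal length in pixels is half the picture's height over the tangent of half this angle, whatever the lens; pixels are square), "cx", "cy" (the principal point, pixels), "extrinsics" (4x4, takes a point from world to camera coordinates). Camera axes: x right, y up, looking along -z (the intrinsics and any distortion apply to the point x, -y, -z); pixel columns grow to the right and rows downward; lengths in mm; the calibration is good to about 2 mm. A picture is of the moment at which its call begins. There is no depth.
- manip.sign_off(): hands the job in, once; it reports no verdict.
Trained networks look in the newest picture that a camera, given by its name, has taken for a name from the list of things; names that differ only in an ending like _2 or _b are one class to them, and where a whole thing is asked for, a point or a joint stands for the part that bears it (a point fixed in the world has none). Each returns a list of dicts, best first, with "p" (0 to 1); they miss things now and then, are a little off and sometimes report something else, mostly with a low value. They report only what shows in the picture. A call takes as long as a camera call.
- manip.find_in(camera, name): "centre" ([x, y, z] in mm, in world coordinates, good to about 4 mm: the middle of the surface that is visible of it).
- manip.trace(camera, name): "mask" (384x512 bool, what is visible of it).
The state is a dict: "time_s": time; "joint_pos": joint angles; "dq": joint speeds; "tau": joint torques, N m; "tcp_pos": TCP position; "orientation": TCP orientation; "force": force on the tool from outside, world axes, zero at the start; "moment": the same for the moment, N m; "opening": opening from 0.0 (shut) to 1.0 (fully open).
Only numpy, scipy, OpenCV 4.12 (cv2) and the standard library are available. Lean on these libraries where they do the work, as an engineer would, in place of code of your own. Each camera call takes 0.05 s, during which the arm holds its last target.

## Task

The work insert sits flush in its blue holder with the brass end at the thumb notch. Press the brass end down into the notch so that the other end tips up, take the insert right out, turn it end for end, and put it back right way up and fully home, flush in the holder, with the red end at the thumb notch. Leave the jar, the bowl and the hammer where they are.

Things in the scene. Friction and masses are not known exactly. Their poses are not given: they have to be found in the camera images.
- insert_center (a point): Centre (half-way up) of the loose insert: a hardwood bar 84 mm long (its x), 28 mm wide (its y), 22 mm thick (its z, up), about 90 g, balanced at its centre. The top and upper sides of its +x end are capped with brass, those of its -x end with red plastic, each for 25 mm, flush with the wood. Its underside is plain wood.
- brass_end (a point): Middle of the insert's top face near its brass end: 32 mm from the centre along its +x, 11 mm above the centre; axes as the insert.
- red_end (a point): Middle of the insert's top face near its red end: 32 mm from the centre along its -x, 11 mm above the centre; axes as the insert.
- holder: Fixed blue steel block with a pocket in its top; origin on the bench, under the pocket's middle. Axes: x along the pocket towards the thumb notch, y across, z up. 124 mm long (x -60 to +64), 74 mm wide, 50 mm high.
- pocket_mouth (a point): Middle of the pocket's mouth, 50 mm above the bench; axes as the holder. The pocket is 31 mm wide; its plain end wall is at x = -43.5 mm, and it is 22 mm deep down to the cradle, so the insert lies level with the holder's top with 1.5 mm to spare all round and no room for fingers beside it. The mouth is bevelled 4 mm along both sides and at the plain end.
- cradle_mid (a point): Middle of the top of the cradle, the steel plate the insert lies on, 28 mm above the bench; its hinge axis (y) is here. The plate is 30 mm wide and reaches from x = -42.5 to a 6 mm high lip at x = +43.5 mm on the notch side, which stops the insert.
- cradle (a joint): Tilt of the cradle and of what lies on it: 0 level (insert flush), growing as the notch end goes down and the plain end rises, to 0.45 rad, where the insert's raised end stands some 15 mm proud of the holder. Stiff hinge, stays where it is left: about 3 to 6 N on either end of the insert tilts it or levels it, more once it is at its stop. It is not levelled by itself when the insert is taken out.
- thumb_notch (a point): Spot to press, on the pocket's middle line, 32 mm towards +x from pocket_mouth, level with the holder's top; axes as the holder. From x = 12 mm to the holder's +x end the pocket is widened to 52 mm above 34 mm over the bench, and the end wall there (x = 50 to 64 mm) is only 34 mm high: room for a thumb or closed fingers.
- jar_mid (a point): Bystander: middle of a small glass jar with black lid, 54 mm across, 62 mm high, standing on the bench.
- bowl_mid (a point): Bystander: middle of a white bowl, 84 mm across, 38 mm high, standing on the bench.
- hammer: Bystander: a hammer, 200 mm long, lying on the bench along its own x; origin at the middle of its underside, head at +x.

How it is judged:
By the outcome, as a careful person would: the job done as asked, in the order asked, and still so for the second after the job is handed in, with the robot touching nothing.
It also fails if it takes over 69 s, if anything falls off the work surface, if the arm or the gripper's body presses on something with over 40 N, if the wrist force passes 120 N, or if a joint passes its speed limit or range.

## Working session

There is one attempt and no reset: what is moved stays moved. The work goes in short steps, Python scripts to look and compute and a shell command to move; the robot and the scene stay as the last step left them, time stands still between calls to the robot, and variables do not carry over. Pictures are saved under pics/ and viewed, and the job is handed in when it is done.

```bash
ls; mkdir -p pics
python3 - <<'E'
from cell import manip
import cv2
s=manip.observe();print(s)
for c in ["scene","side","wrist"]:
    r=manip.camera(c)
    cv2.imwrite(f"pics/{c}0.png",cv2.cvtColor(r["frame"],cv2.COLOR_RGB2BGR))
    print(c,{k:v for k,v in r.items() if k!="frame"})
    for n in ["insert_center","holder","brass_end","red_end","thumb_notch","pocket_mouth","jar_mid","bowl_mid","hammer"]:
        try: print(n,[(x["p"],x["centre"]) for x in manip.find_in(c,n)][:2])
        except Exception as e: print(n,e)
E
```

```text
pics
{'time_s': 0.0, 'joint_pos': array([ 1.05368983e+00,  3.81166359e-01,  1.29825601e+00, -3.73173503e-05,
        1.46359164e+00, -2.15278027e-01]), 'dq': array([ 0.00125979, -0.00106722, -0.00148778, -0.00038572,  0.00040287,
        0.00029524]), 'tau': array([ 1.68445913e-03, -4.48470998e+01, -2.31280875e+01, -9.07395247e-05,
        4.79513401e-03, -1.31674221e-05]), 'tcp_pos': array([163.35293414, 524.88496312, 238.72928802]), 'orientation': array([ 1.50340012e-01,  9.88634096e-01, -6.70198147e-04, -2.37146248e-04]), 'force': array([ 0.5020847 , -0.64876858, -0.94251929]), 'moment': array([0.02729857, 0.01817963, 0.02786824]), 'opening': 0.9986109793539245}
scene {'vertical_fov': 54.87992316259721, 'cx': 250.18962177654404, 'cy': 195.08155716714475, 'extrinsics': array([[ 5.55560445e-01,  8.31446381e-01, -7.03614907e-03,
        -3.48263123e+02],
       [-6.40588422e-01,  4.33396221e-01,  6.33888152e-01,
         3.44316389e+02],
       [ 5.30093450e-01, -3.47655908e-01,  7.73392723e-01,
        -1.50132125e+03],
       [ 0.00000000e+00,  0.00000000e+00,  0.00000000e+00,
    
[... 1067 characters left out ...]
7.6, -64.5, 37.5])]
jar_mid [(0.6, [478.9, 308.9, 39.8])]
bowl_mid [(0.84, [518.8, -323.9, 23.1])]
hammer [(0.97, [799.8, 16.8, 20.6])]
wrist {'vertical_fov': 64.23664212064106, 'cx': 253.73906580898085, 'cy': 188.86361622021596, 'extrinsics': array([[ 2.97949197e-01,  9.54581449e-01,  7.29962596e-04,
        -5.50997907e+02],
       [-9.10785073e-01,  2.84508035e-01, -2.99208503e-01,
         3.84288137e+01],
       [-2.85826567e-01,  8.84840943e-02,  9.54187476e-01,
        -3.79216815e+02],
       [ 0.00000000e+00,  0.00000000e+00,  0.00000000e+00,
         1.00000000e+00]])}
insert_center []
holder []
brass_end []
red_end []
thumb_notch []
pocket_mouth []
jar_mid []
bowl_mid []
hammer []
```

View pics/scene0.png

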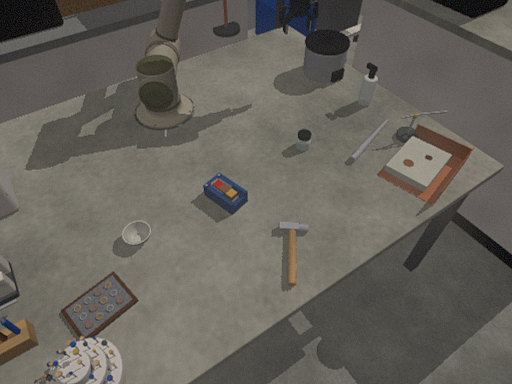

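View pics/side0.png

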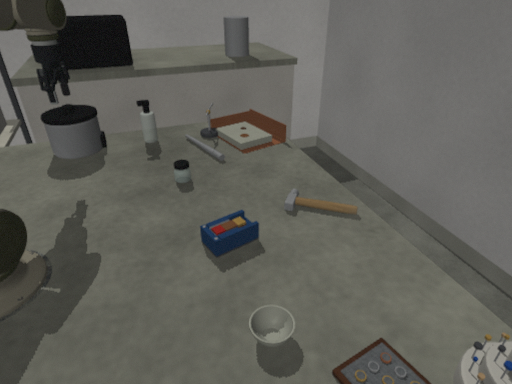

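View pics/wrist0.png

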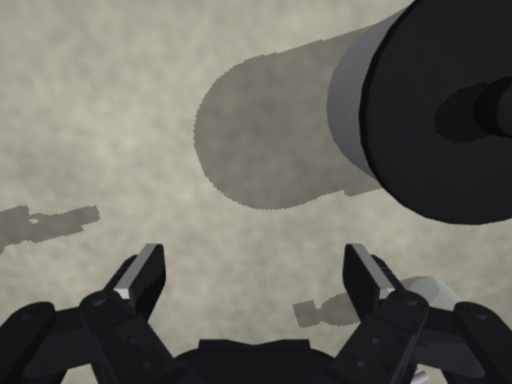

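Run:
```python
import cv2,numpy as np
a=cv2.imread("pics/scene0.png")[165:220,190:260];b=cv2.imread("pics/side0.png")[205:260,190:270]
a=cv2.resize(a,(560,440),interpolation=2)[:, :380+180];b=cv2.resize(b,(640,440),interpolation=2)
cv2.imwrite("pics/z0.png",cv2.resize(np.hstack([a,b]),(800,293)))
```

```text
(no output)
```

View pics/z0.png

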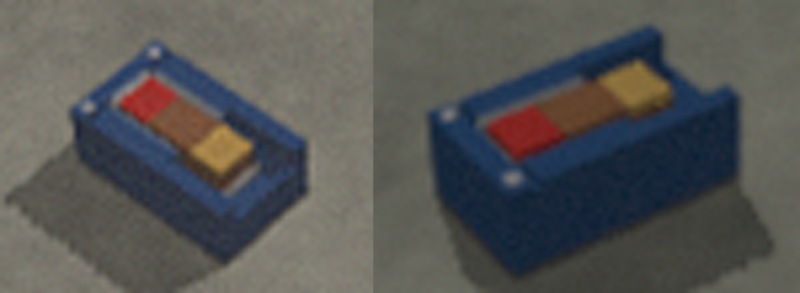

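```bash
cat > h.py <<'E'
import cv2,numpy as np
from cell import manip
def ray(cam,u,v):
    f=192/np.tan(np.radians(cam["vertical_fov"]/2))
    d=np.array([(u-cam["cx"])/f,-(v-cam["cy"])/f,-1.])
    E=cam["extrinsics"];R=E[:3,:3];t=E[:3,3]
    return -R.T@t, R.T@d
def plane(cam,u,v,z):
    o,d=ray(cam,u,v); return o+d*(z-o[2])/d[2]
def proj(cam,p):
    f=192/np.tan(np.radians(cam["vertical_fov"]/2))
    c=cam["extrinsics"]@np.r_[p,1.]
    return np.array([cam["cx"]+f*c[0]/-c[2],cam["cy"]-f*c[1]/-c[2]])
def masks(fr):
    h=cv2.cvtColor(fr,cv2.COLOR_RGB2HSV);H,S,V=h[...,0].astype(int),h[...,1],h[...,2]
    return dict(red=((H<6)|(H>174))&(S>150)&(V>90), brass=(H>15)&(H<28)&(S>110)&(V>110), blue=(H>105)&(H<125)&(S>110))
def save(cam,name): cv2.imwrite("pics/"+name,cv2.cvtColor(cam["frame"],cv2.COLOR_RGB2BGR))
E
python3 - <<'E'
from h import *
for c in ["scene","side"]:
    r=manip.camera(c); m=masks(r["frame"])
    w=np.zeros((384,512),bool); w[165:260,190:270]=1
    P={}
    for k in ("red","brass"):
        v,u=np.nonzero(m[k]&w); P[k]=plane(r,u.mean(),v.mean(),50); print(c,k,len(u),u.mean(),v.mean(),P[k].round(1))
    d=P["brass"]-P["red"]; print(np.degrees(np.arctan2(d[1],d[0])),np.hypot(d[0],d[1]),(P["brass"]+P["red"])/2)
    v,u=np.nonzero(m["blue"]&w); bp=np.c_[u,v]
    hull=cv2.convexHull(bp.astype(np.int32))[:,0]
    # dominant: far corners
    print(cv2.approxPolyDP(hull.astype(np.int32),2,True)[:,0].tolist())
E
```

```text
scene red 48 217.27083333333334 183.52083333333334 [500.9 -42.   50. ]
scene brass 57 231.10526315789474 192.57894736842104 [557.7 -25.2  50. ]
16.432912107613628 59.234788058000845 [529.25928026 -33.61366981  50.        ]
[[246, 194], [235, 210], [204, 190], [204, 185], [220, 174], [246, 191]]
side red 73 218.1917808219178 229.13698630136986 [502.  -41.2  50. ]
side brass 59 238.5084745762712 220.59322033898306 [559.  -24.9  50. ]
15.924630580478388 59.19997496089455 [530.50675713 -33.04588226  50.        ]
[[257, 236], [217, 255], [202, 240], [201, 226], [241, 210], [257, 223]]
```

```bash
python3 -m jog '[[-0.8,-0.6,0,0,0],[-0.8,-0.6,0,0,0],[-0.8,-0.6,0,0,0],[-0.8,-0.6,0,0,0],[-0.8,-0.6,0,0,0],[-0.8,-0.6,0,0,0],[-0.8,-0.6,0,0,0],[-0.8,-0.6,0,0,0],[-0.8,-0.6,0,0,0],[-0.8,-0.6,0,0,0]]' 60
cat > g.py <<'E'
import sys
from h import *
from scipy.spatial.transform import Rotation as Ro
# usage: g.py x y z yawdeg(jaw axis world)  -> tool shift remaining (mm), yaw
s=manip.observe();R=Ro.from_quat(s["orientation"]).as_matrix()
t=np.array([float(a) for a in sys.argv[1:4]])
d=R.T@(t-s["tcp_pos"]); ya=np.degrees(np.arctan2(R[1,1],R[0,1]))
print("t",s["time_s"],"tcp",s["tcp_pos"].round(1),"jawyaw",ya.round(1),"F",s["force"].round(1),"op",s["opening"])
print("shift units",(d/40).round(2),"yaw need tool deg",(-(float(sys.argv[4])-ya)).__round__(1),"q6",s["joint_pos"][5].round(2),"tz",R[:,2].round(3))
E
python3 g.py 561 -24.5 200 106.2
```

```text
time_s: 2.43
tcp_pos: [403.0, 193.3, 239.1]
orientation: [0.144, 0.99, 0.002, 0.001]
force: [1.3, 1.8, 0.2]
opening: 0.001
t 2.4333 tcp [403.  193.3 239.1] jawyaw 73.5 F [1.3 1.8 0.2] op 0.0012321947540879456
shift units [-5.33 -4.1   0.97] yaw need tool deg -32.7 q6 -1.1 tz [ 0.003  0.003 -1.   ]
```

```bash
python3 -m jog '[[-0.76,-0.58,0.05,0,0],[-0.76,-0.58,0.05,0,0],[-0.76,-0.58,0.05,0,0],[-0.76,-0.58,0.05,0,0],[-0.76,-0.58,0.05,0,0],[-0.76,-0.58,0.05,0,0],[-0.76,-0.58,0.05,0,0],[0,0,0,-0.039,0],[0,0,0,-0.039,0],[0,0,0,-0.039,0]]'
python3 g.py 561 -24.5 200 106.2
python3 - <<'E'
from h import *
r=manip.camera("wrist");save(r,"w1.png")
print(proj(r,[561,-24.5,50]),proj(r,[530.0,-33.3,50]), ray(r,0,0)[0])
E
```

```text
time_s: 3.27
tcp_pos: [570.8, -45.3, 223.8]
orientation: [-0.039, 0.999, 0.001, 0.003]
force: [0.3, -0.5, 0.5]
opening: -0.0
t 3.2667 tcp [570.8 -45.3 223.8] jawyaw 94.5 F [ 0.3 -0.5  0.5] op -0.0004565441370123975
shift units [0.21 0.54 0.59] yaw need tool deg -11.7 q6 -1.94 tz [ 0.006  0.002 -1.   ]
[273.47170885 161.11796724] [267.70264628 130.01880853] [494.04211291 -50.84741639 357.71232823]
```

View pics/w1.png

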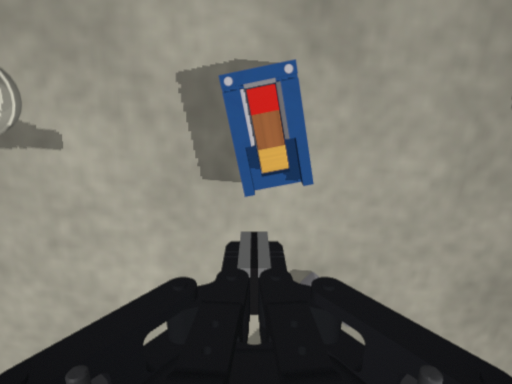

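```bash
cat > fit.py <<'E'
from h import *
def fit(r,z=50,box=None):
    m=masks(r["frame"]);P={}
    for k in ("red","brass"):
        mm=m[k].astype(np.uint8)
        n,l,st,c=cv2.connectedComponentsWithStats(mm)
        i=1+np.argmax(st[1:,4]); pts=np.argwhere(l==i)[:,::-1]
        (u,v),wh,an=cv2.minAreaRect(pts.astype(np.int32)); 
        P[k]=plane(r,*c[i],z); print(k,st[i].tolist(),c[i].round(1),P[k].round(1))
    d=P["brass"]-P["red"]; print("ang",np.degrees(np.arctan2(d[1],d[0])).round(2),"dist",np.hypot(d[0],d[1]).round(1),"mid",((P["brass"]+P["red"])/2).round(1))
E
python3 - <<'E'
from fit import *
r=manip.camera("wrist");fit(r)
m=masks(r["frame"])["blue"].astype(np.uint8)
pts=np.argwhere(m)[:,::-1]
W=np.array([plane(r,u,v,50)[:2] for u,v in pts]).astype(np.float32)
print(cv2.minAreaRect(W), cv2.boxPoints(cv2.minAreaRect(W)))
E
```

```text
red [247, 84, 33, 32, 785] [263.4  99.3] [500.9 -40.5  50. ]
brass [258, 145, 31, 28, 651] [273.  158.8] [558.3 -25.1  50. ]
ang 15.05 dist 59.5 mid [529.6 -32.8  50. ]
((532.0321044921875, -32.57942581176758), (122.91802215576172, 73.35393524169922), 15.19813060760498) [[463.10745  -13.297186]
 [482.3378   -84.08557 ]
 [600.9568   -51.861664]
 [581.72644   18.92672 ]]
```

```bash
python3 -m jog '[[0.1,0.25,0,-0.03,0],[0.1,0.25,0,-0.03,0],[0,0,0.9,0,0],[0,0,0.9,0,0],[0,0,0.6,0,0],[0,0,0.2,0,0],[0,0,0,0,0],[0,0,0,0,0],[0,0,0,0,0],[0,0,0,0,0]]'
python3 g.py 561.5 -24.6 62 105.2
```

```text
time_s: 4.2
tcp_pos: [562.7, -23.0, 122.7]
orientation: [-0.12, 0.993, -0.001, 0.009]
force: [-0.4, -0.3, 0.6]
opening: 0.004
t 4.2 tcp [562.7 -23.  122.7] jawyaw 103.8 F [-0.4 -0.3  0.6] op 0.004345584774806246
shift units [ 0.06 -0.02  1.52] yaw need tool deg -1.4 q6 -2.07 tz [ 0.018  0.    -1.   ]
```

```bash
python3 -m jog '[[0.03,-0.02,0.4,-0.004,0],[0.03,0,0.4,-0.004,0],[0,0,0.4,0,0],[0,0,0.2,0,0],[0,0,0.1,0,0],[0,0,0.0,0,0],[0,0,0.05,0,0],[0,0,0.05,0,0],[0,0,0.05,0,0],[0,0,0.05,0,0]]'
python3 g.py 561.5 -24.6 45 105.2
```

```text
time_s: 5.03
tcp_pos: [568.4, -26.1, 63.4]
orientation: [-0.131, 0.991, -0.005, 0.019]
force: [-0.4, -0.0, -1.1]
opening: 0.001
t 5.0333 tcp [568.4 -26.1  63.4] jawyaw 105.1 F [-0.4 -0.  -1.1] op 0.001093516315157864
shift units [0.17 0.09 0.45] yaw need tool deg -0.1 q6 -2.09 tz [ 0.039 -0.006 -0.999]
```

```bash
python3 -m jog '[[0.08,0.05,0,0,0],[0.08,0.03,0,0,0],[0,0,0.05,0,0],[0,0,0.08,0,0],[0,0,0.08,0,0],[0,0,0.08,0,0],[0,0,0.08,0,0],[0,0,0.08,0,0],[0,0,0.08,0,0],[0,0,0,0,0]]'
python3 g.py 561.5 -24.6 45 105.2
```

```text
time_s: 5.87
tcp_pos: [567.1, -24.3, 45.7]
orientation: [-0.131, 0.991, -0.007, 0.027]
force: [-1.4, 1.9, 5.3]
opening: -0.005
t 5.8667 tcp [567.1 -24.3  45.7] jawyaw 105.0 F [-1.4  1.9  5.3] op -0.005330584304671813
shift units [0.14 0.03 0.01] yaw need tool deg -0.2 q6 -2.09 tz [ 0.056 -0.007 -0.998]
```

```bash
python3 -m jog '[[0,0,0.06,0,0],[0,0,0.06,0,0],[0,0,0.06,0,0],[0,0,0.06,0,0],[0,0,0.06,0,0],[0,0,0.0,0,0],[0,0,0,0,0],[0,0,0,0,0],[0,0,0,0,0],[0,0,0,0,0]]'
python3 g.py 561.5 -24.6 45 105.2
python3 - <<'E'
from h import *
r=manip.camera("side");save(r,"s2.png")
f=r["frame"][190:270,180:280];cv2.imwrite("pics/s2z.png",cv2.cvtColor(cv2.resize(f,(700,560),interpolation=2),cv2.COLOR_RGB2BGR))
E
```

```text
time_s: 6.7
tcp_pos: [570.6, -24.4, 44.1]
orientation: [-0.132, 0.991, -0.01, 0.033]
force: [0.3, 1.4, 5.4]
opening: -0.002
t 6.7 tcp [570.6 -24.4  44.1] jawyaw 105.1 F [0.3 1.4 5.4] op -0.0019799159610830596
shift units [ 0.22  0.05 -0.04] yaw need tool deg -0.1 q6 -2.09 tz [ 0.068 -0.011 -0.998]
```

View pics/s2z.png

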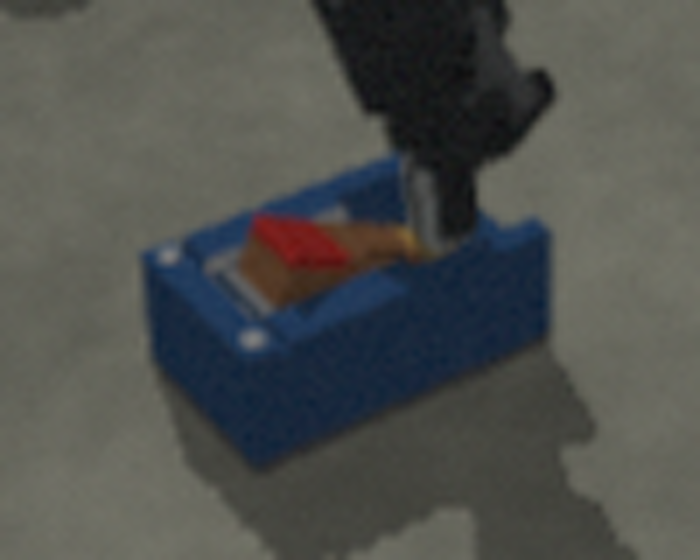

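```bash
python3 -m jog '[[0.1,0,-0.5,0,0],[0.2,0,-0.6,0,0],[0.3,0,-0.6,0,0.6],[0.4,0,0,0,0.6],[0.3,0,0,0,0.6],[0.2,0,0,0,0.6],[0,0,0,0,0.6],[0,0,0,0,0.6],[0,0,0,0,0.6],[0,0,0,0,0.6]]'
python3 g.py 511 -38.3 59 105.2
```

```text
time_s: 7.58
tcp_pos: [502.6, -40.0, 105.2]
orientation: [-0.132, 0.991, -0.008, 0.025]
force: [-0.0, -0.4, -0.5]
opening: 0.595
t 7.5833 tcp [502.6 -40.  105.2] jawyaw 105.2 F [-0.  -0.4 -0.5] op 0.5946955574679376
shift units [-0.16  0.01  1.16] yaw need tool deg -0.0 q6 -2.16 tz [ 0.052 -0.009 -0.999]
```

```bash
python3 - <<'E'
from fit import *
r=manip.camera("wrist");save(r,"w3.png")
E
python3 g.py 511 -38.3 59 105.2
```

```text
t 7.6333 tcp [502.6 -40.  105.1] jawyaw 105.2 F [-1.5 -0.   0.5] op 0.5974456534039979
shift units [-0.16  0.01  1.16] yaw need tool deg -0.0 q6 -2.16 tz [ 0.052 -0.009 -0.999]
```

View pics/w3.png

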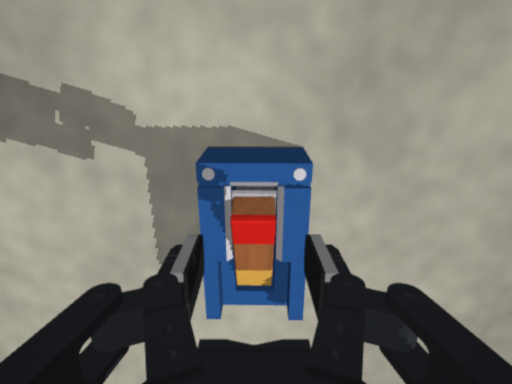

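```bash
python3 -m jog '[[0,0,0.25,0,0.6],[0,0,0.25,0,0.6],[0,0,0.2,0,0.6],[0,0,0.15,0,0.6],[0,0,0.1,0,0.6],[0,0,0.05,0,0.6],[0,0,0.02,0,0.6],[0,0,0,0,0.6],[0,0,0,0,0.6],[0,0,0,0,0.6]]'
python3 g.py 511 -38.3 59 105.2
```

```text
time_s: 8.47
tcp_pos: [507.3, -40.1, 61.9]
orientation: [-0.133, 0.991, -0.008, 0.026]
force: [-0.7, 0.4, -0.4]
opening: 0.601
t 8.4667 tcp [507.3 -40.1  61.9] jawyaw 105.3 F [-0.7  0.4 -0.4] op 0.600597241088026
shift units [-0.1   0.02  0.08] yaw need tool deg 0.1 q6 -2.16 tz [ 0.053 -0.009 -0.999]
```

```bash
python3 -m jog '[[-0.06,0.02,0.05,0,0.6],[-0.04,0,0.03,0,0.6],[0,0,0,0,0],[0,0,0,0,0],[0,0,0,0,0],[0,0,0,0,0],[0,0,0,0,0],[0,0,0,0,0],[0,0,0,0,0],[0,0,0,0,0]]' 80
python3 g.py 511 -38.3 59 105.2
python3 - <<'E'
from h import *
r=manip.camera("side");save(r,"s4.png")
f=r["frame"][190:270,180:280];cv2.imwrite("pics/s4z.png",cv2.cvtColor(cv2.resize(f,(700,560),interpolation=2),cv2.COLOR_RGB2BGR))
E
```

```text
time_s: 9.3
tcp_pos: [511.9, -38.3, 59.8]
orientation: [-0.133, 0.991, -0.009, 0.026]
force: [-0.3, 0.4, 2.3]
opening: 0.301
t 9.3 tcp [511.9 -38.3  59.8] jawyaw 105.3 F [-0.3  0.4  2.3] op 0.3007736718211678
shift units [0.02 0.01 0.02] yaw need tool deg 0.1 q6 -2.15 tz [ 0.055 -0.01  -0.998]
```

View pics/s4z.png

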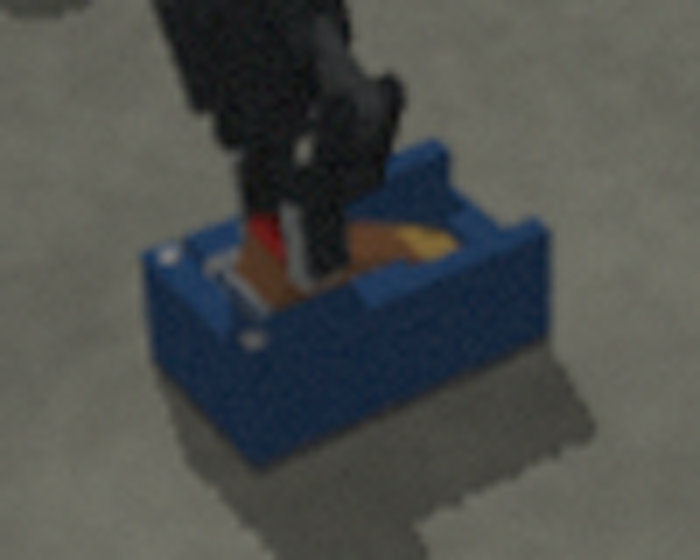

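```bash
python3 -m jog '[[0,0,-0.1,0,0],[0,0,-0.2,0,0],[0,0,-0.3,0,0],[0,0,-0.3,0,0],[0,0,-0.4,0,0],[0,0,-0.4,0,0],[0,0,-0.4,0,0],[0,0,-0.2,0,0],[0,0,0,0,0],[0,0,0,0,0]]'
python3 g.py 511 -38.3 59 105.2
python3 - <<'E'
from h import *
r=manip.camera("side");save(r,"s5.png")
f=r["frame"][150:270,160:310];cv2.imwrite("pics/s5z.png",cv2.cvtColor(cv2.resize(f,(700,560),interpolation=2),cv2.COLOR_RGB2BGR))
r=manip.camera("wrist");save(r,"w5.png")
E
```

```text
time_s: 10.18
tcp_pos: [505.2, -36.8, 158.7]
orientation: [-0.133, 0.991, -0.008, 0.025]
force: [0.3, -0.9, -1.5]
opening: 0.3
t 10.1833 tcp [505.2 -36.8 158.7] jawyaw 105.3 F [ 0.3 -0.9 -1.5] op 0.3000747026161833
shift units [-0.01 -0.02  2.5 ] yaw need tool deg 0.1 q6 -2.15 tz [ 0.052 -0.009 -0.999]
```

View pics/s5z.png

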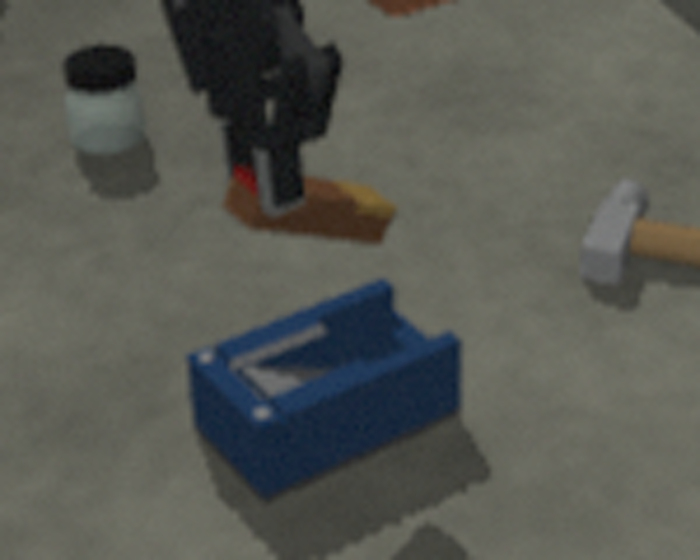

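View pics/w5.png

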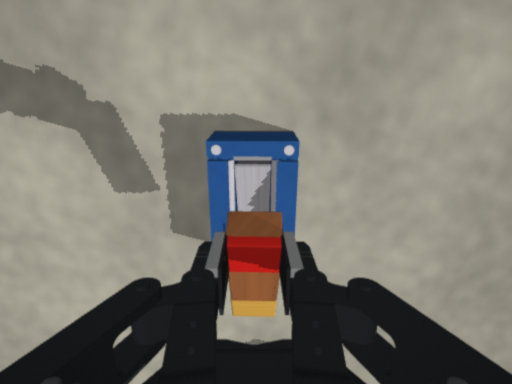

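```bash
python3 -m jog '[[0,0.5,0,0,0],[0,0.9,0,0,0],[0,0.9,0,0,0],[0,0.5,0,0,0],[0,0,0,0.039,0],[0,0,0,0.039,0],[0,0,0,0.039,0],[0,0,0,0.039,0],[0,0,0,0.039,0],[0,0,0,0.039,0]]'
python3 -m jog '[[0,0,0,0.039,0],[0,0,0,0.039,0],[0,0,0,0.039,0],[0,0,0,0.039,0],[0,0,0,0.039,0],[0,0,0,0.039,0],[0,0,0,0.039,0],[0,0,0,0.039,0],[0,0,0,0.039,0],[0,0,0,0.039,0]]'
python3 g.py 511 75 59 -74.8
```

```text
time_s: 11.12
tcp_pos: [470.4, 76.5, 145.8]
orientation: [0.242, 0.97, 0.001, 0.017]
force: [-0.1, -0.1, -1.5]
opening: 0.297
time_s: 11.95
tcp_pos: [466.5, 76.9, 136.0]
orientation: [0.764, 0.645, 0.004, 0.006]
force: [-0.6, -1.0, -0.6]
opening: 0.301
t 11.95 tcp [466.5  76.9 136. ] jawyaw -9.6 F [-0.6 -1.  -0.6] op 0.30135565222754407
shift units [0.14 1.08 1.94] yaw need tool deg 65.2 q6 0.08 tz [ 0.014 -0.004 -1.   ]
```

```bash
python3 -m jog '[[0,0,0,0.039,0],[0,0,0,0.039,0],[0,0,0,0.039,0],[0,0,0,0.039,0],[0,0,0,0.039,0],[0,0,0,0.039,0],[0,0,0,0.039,0],[0,0,0,0.039,0],[0,0,0,0.039,0],[0,0,0,0.006,0]]'
python3 g.py 505 80 56 -74.8
python3 - <<'E'
from h import *
r=manip.camera("side");save(r,"s6.png")
f=r["frame"][130:270,160:335];cv2.imwrite("pics/s6z.png",cv2.cvtColor(cv2.resize(f,(700,560),interpolation=2),cv2.COLOR_RGB2BGR))
E
```

```text
time_s: 12.78
tcp_pos: [462.9, 77.1, 126.5]
orientation: [0.992, 0.126, -0.002, 0.001]
force: [-0.6, -0.3, -0.2]
opening: 0.297
t 12.7833 tcp [462.9  77.1 126.5] jawyaw -75.5 F [-0.6 -0.3 -0.2] op 0.2973760609980925
shift units [1.05 0.19 1.76] yaw need tool deg -0.7 q6 1.23 tz [-0.004 -0.002 -1.   ]
```

View pics/s6z.png

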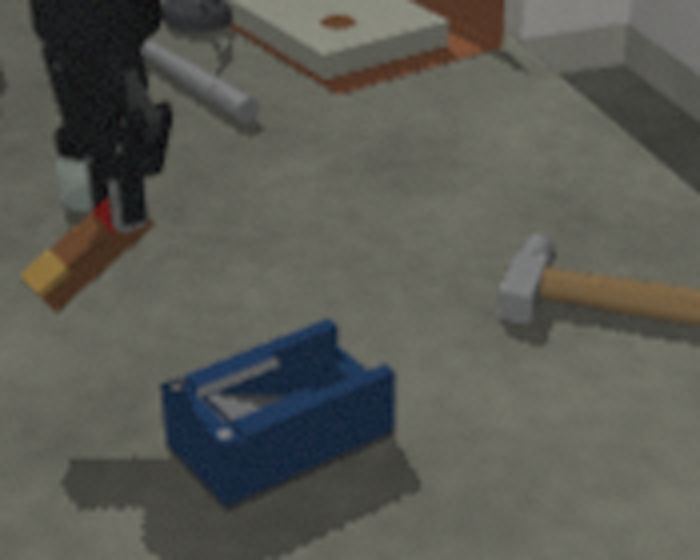

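```bash
python3 -m jog '[[0.3,0.1,0.3,0,0],[0.4,0.1,0.35,0,0],[0.2,0,0.35,0,0],[0,0,0.3,0,0],[0,0,0.2,0,0],[0,0,0.08,0,0],[0,0,0,0,0],[0,0,0,0,0],[0,0,0,0,0],[0,0,0,0,0]]' 80
python3 g.py 505 80 56 -74.8
```

```text
time_s: 13.67
tcp_pos: [499.3, 78.5, 57.2]
orientation: [0.991, 0.131, -0.005, 0.0]
force: [-0.9, -0.1, -1.7]
opening: 0.301
t 13.6667 tcp [499.3  78.5  57.2] jawyaw -74.9 F [-0.9 -0.1 -1.7] op 0.3008257275589688
shift units [ 0.15 -0.    0.03] yaw need tool deg -0.1 q6 1.23 tz [-0.01  -0.002 -1.   ]
```

Now reduce the grip and press down gently so that it levels on the bench.

```bash
python3 -m jog '[[0,0,0.06,0,0],[0,0,0.06,0,0],[0,0,0.06,0,0],[0,0,0.06,0,0],[0,0,0.06,0,0],[0,0,0.06,0,0],[0,0,0.06,0,0],[0,0,0.06,0,0],[0,0,0.06,0,0],[0,0,0.06,0,0]]' 20
python3 g.py 505 80 30 -74.8
python3 - <<'E'
from h import *
r=manip.camera("side");save(r,"s7.png")
f=r["frame"][130:270,160:335];cv2.imwrite("pics/s7z.png",cv2.cvtColor(cv2.resize(f,(700,560),interpolation=2),cv2.COLOR_RGB2BGR))
E
```

```text
time_s: 14.5
tcp_pos: [509.2, 80.2, 42.9]
orientation: [0.992, 0.13, 0.01, 0.001]
force: [-0.6, 0.3, 10.3]
opening: 0.299
t 14.5 tcp [509.2  80.2  42.9] jawyaw -75.1 F [-0.6  0.3 10.3] op 0.29854869627564173
shift units [-0.11 -0.02  0.32] yaw need tool deg -0.3 q6 1.23 tz [ 0.021  0.001 -1.   ]
```

View pics/s7z.png

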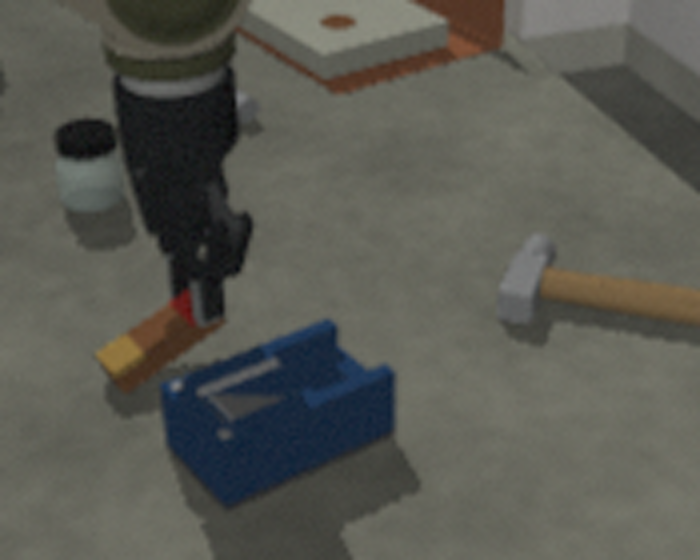

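```bash
python3 -m jog '[[-0.02,0,0.08,0,0],[-0.02,0,0.08,0,0],[-0.02,0,0.08,0,0],[-0.02,0,0.08,0,0],[-0.02,0,0.08,0,0],[-0.02,0,0.08,0,0],[-0.02,0,0.08,0,0],[0,0,0.06,0,0],[0,0,0.06,0,0],[0,0,0.0,0,0]]' 20
python3 g.py 505 80 30 -74.8
python3 - <<'E'
from h import *
r=manip.camera("side");save(r,"s8.png")
f=r["frame"][130:270,160:335];cv2.imwrite("pics/s8z.png",cv2.cvtColor(cv2.resize(f,(700,560),interpolation=2),cv2.COLOR_RGB2BGR))
E
```

```text
time_s: 15.38
tcp_pos: [519.2, 81.2, 26.5]
orientation: [0.991, 0.128, 0.031, 0.002]
force: [-2.8, 1.3, 6.2]
opening: 0.296
t 15.3833 tcp [519.2  81.2  26.5] jawyaw -75.3 F [-2.8  1.3  6.2] op 0.29623809540368967
shift units [-0.35 -0.06 -0.11] yaw need tool deg -0.5 q6 1.23 tz [ 0.062  0.005 -0.998]
```

View pics/s8z.png

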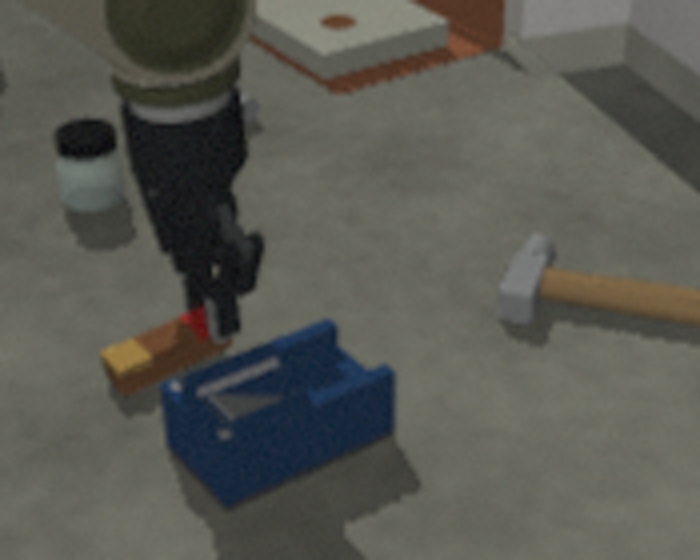

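```bash
python3 -m jog '[[0,0,0,0,0.6],[0,0,0,0,0.6],[0,0,0,0,0.6],[0,0,0,0,0.6],[-0.2,0,-0.4,0,0.6],[-0.2,0,-0.6,0,0.6],[-0.2,0,-0.6,0,0.6],[0,0,-0.4,0,0.6],[0,0,0,0,0.6],[0,0,0,0,0.6]]' 20
python3 g.py 505 80 30 -74.8
python3 - <<'E'
from fit import *
r=manip.camera("wrist");save(r,"w9.png");fit(r,22)
E
```

```text
time_s: 16.27
tcp_pos: [489.3, 74.2, 106.7]
orientation: [0.991, 0.128, 0.03, 0.002]
force: [0.0, 0.2, -0.6]
opening: 0.602
t 16.2667 tcp [489.3  74.2 106.7] jawyaw -75.3 F [ 0.   0.2 -0.6] op 0.602064316904631
shift units [ 0.3  -0.06  1.94] yaw need tool deg -0.5 q6 1.21 tz [ 0.059  0.005 -0.998]
red [235, 155, 38, 34, 1240] [253.7 171. ] [515.3  81.   22. ]
brass [236, 231, 36, 29, 1007] [253.5 245.4] [457.5  66.1  22. ]
ang -165.54 dist 59.7 mid [486.4  73.5  22. ]
```

View pics/w9.png

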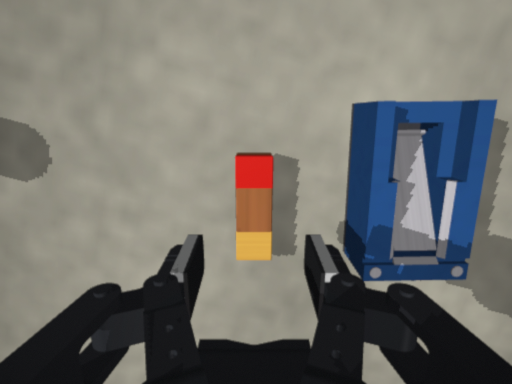

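```bash
python3 -m jog '[[-0.1,0,0.3,0,0.6],[-0.1,0,0.35,0,0.6],[-0.05,0,0.35,0,0.6],[-0.05,0,0.3,0,0.6],[0,0,0.2,0,0.6],[0,0,0.15,0,0.6],[0,0,0.05,0,0.6],[0,0,0,0,0.6],[0,0,0,0,0.6],[0,0,0,0,0.6]]' 20
python3 g.py 486.0 73.5 20 -75.2
```

```text
time_s: 17.15
tcp_pos: [481.3, 71.7, 29.1]
orientation: [0.991, 0.128, 0.026, 0.001]
force: [-0.5, -0.3, 0.4]
opening: 0.597
t 17.15 tcp [481.3  71.7  29.1] jawyaw -75.3 F [-0.5 -0.3  0.4] op 0.5974280331464775
shift units [ 0.11 -0.02  0.23] yaw need tool deg -0.1 q6 1.2 tz [ 0.053  0.005 -0.999]
```

```bash
python3 -m jog '[[0.06,-0.02,0.1,0,0.6],[0.04,0,0.08,0,0.6],[0,0,0.02,0,0.6],[0,0,0,0,0.2],[0,0,0,0,0.2],[0,0,0,0,0.2],[0,0,0,0,0.2],[0,0,0,0,0.2],[0,0,0,0,0.2],[0,0,0,0,0.2]]' 80
python3 g.py 486.0 73.5 20 -75.2
python3 - <<'E'
from h import *
r=manip.camera("side");save(r,"s10.png")
f=r["frame"][170:240,170:257];cv2.imwrite("pics/s10z.png",cv2.cvtColor(cv2.resize(f,(700,560),interpolation=2),cv2.COLOR_RGB2BGR))
E
```

```text
time_s: 17.98
tcp_pos: [486.7, 73.8, 22.4]
orientation: [0.991, 0.128, 0.028, 0.001]
force: [-0.4, -0.8, -1.7]
opening: 0.295
t 17.9833 tcp [486.7  73.8  22.4] jawyaw -75.3 F [-0.4 -0.8 -1.7] op 0.29458133872955344
shift units [-0.02  0.    0.06] yaw need tool deg -0.1 q6 1.21 tz [ 0.056  0.005 -0.998]
```

View pics/s10z.png

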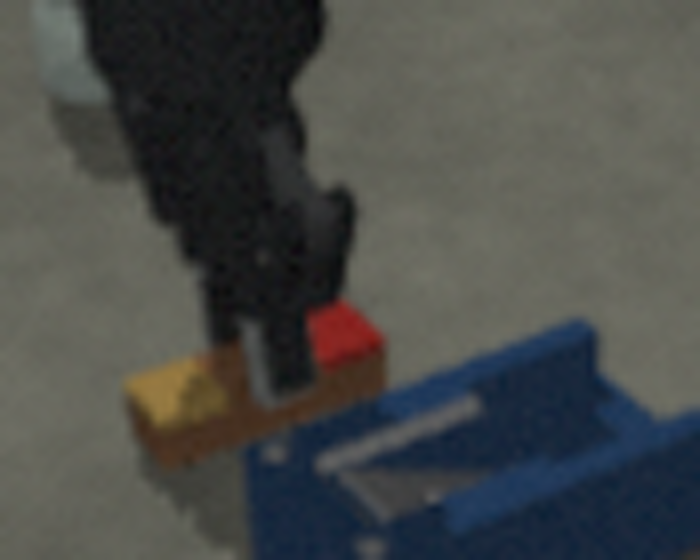

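```bash
python3 -m jog '[[0,0,-0.2,0,0.2],[0,0,-0.4,0,0.2],[0,0,-0.5,0,0.2],[0,0,-0.5,0,0.2],[0,0,-0.4,0,0.2],[0.1,0.3,-0.2,0,0.2],[0.1,0.6,0,0,0.2],[0.1,0.7,0,0,0.2],[0.1,0.6,0,0,0.2],[0,0.3,0,0,0.2]]' 80
python3 g.py 530.4 -32.8 85 -74.8
```

```text
time_s: 18.87
tcp_pos: [521.7, -20.1, 121.3]
orientation: [0.991, 0.131, 0.028, 0.001]
force: [-0.4, -0.6, -0.5]
opening: 0.294
t 18.8667 tcp [521.7 -20.1 121.3] jawyaw -75.0 F [-0.4 -0.6 -0.5] op 0.29389489072264924
shift units [0.08 0.35 0.92] yaw need tool deg -0.2 q6 1.02 tz [ 0.056  0.005 -0.998]
```

```bash
python3 -m jog '[[0,0.2,0.1,0,0.2],[0,0.1,0.2,0,0.2],[0,0.05,0.2,0,0.2],[0,0,0.15,0,0.2],[0,0,0.1,0,0.2],[0,0,0,0,0.2],[0,0,0,0,0.2],[0,0,0,0,0.2],[0,0,0,0,0.2],[0,0,0,0,0.2]]' 80
python3 g.py 530.4 -32.8 85 -74.8
python3 - <<'E'
from fit import *
r=manip.camera("wrist");save(r,"w11.png");fit(r,85)
E
```

```text
time_s: 19.7
tcp_pos: [524.9, -31.6, 87.7]
orientation: [0.991, 0.131, 0.026, -0.0]
force: [1.0, 0.2, -1.8]
opening: 0.296
t 19.7 tcp [524.9 -31.6  87.7] jawyaw -74.9 F [ 1.   0.2 -1.8] op 0.29615563704106257
shift units [0.12 0.07 0.07] yaw need tool deg -0.1 q6 1.0 tz [ 0.051  0.007 -0.999]
red [224, 173, 60, 53, 3080] [253.7 198.5] [552.6 -23.3  85. ]
brass [227, 289, 54, 41, 2154] [253.7 309.3] [493.7 -39.2  85. ]
ang -164.92 dist 61.0 mid [523.2 -31.2  85. ]
```

View pics/w11.png

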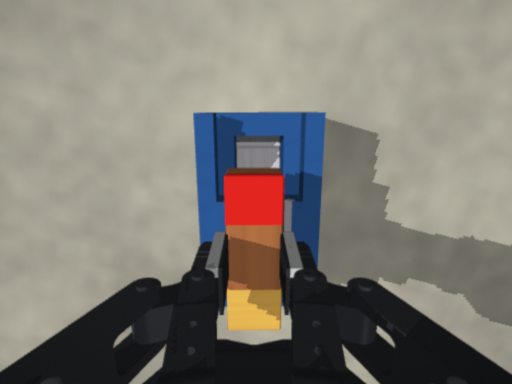

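Run:
```python
from h import *
r=manip.camera("wrist"); fr=r["frame"];m=masks(fr)
O=np.array([530.1,-33.1]);a=np.radians(15.2);M=np.array([[np.cos(a),np.sin(a)],[-np.sin(a),np.cos(a)]])
loc=lambda u,v,z:(M@(plane(r,u,v,z)[:2]-O)).round(1)
b=m["blue"]
for v in (120,150,180,210):
    us=np.nonzero(b[v])[0]; print("holder row",v,us.min(),us.max(),loc(us.min()-.5,v,50),loc(us.max()+.5,v,50))
us=np.nonzero(b[:,205])[0];print("top edge",us.min(),loc(205,us.min()-.5,50)); us=np.nonzero(b[:,312])[0];print(loc(312,us.min()-.5,50))
red=m["red"];br=m["brass"]
for v in (180,200,215):
    us=np.nonzero(red[v])[0]; print("red",v,us.min(),us.max(),loc(us.min()-.5,v,87),loc(us.max()+.5,v,87))
for v in (300,320):
    us=np.nonzero(br[v])[0]; print("brass",v,us.min(),us.max(),loc(us.min()-.5,v,87),loc(us.max()+.5,v,87))
for u in (235,254,270):
    vs=np.nonzero(red[:,u])[0];print("red far/near",vs.min(),vs.max(),loc(u,vs.min()-.5,87),loc(u,vs.max()+.5,87))
    vs=np.nonzero(br[:,u])[0];print("brass",vs.min(),vs.max(),loc(u,vs.min()-.5,87),loc(u,vs.max()+.5,87))
t=manip.observe()["tcp_pos"];print("tcp loc",M@(t[:2]-O))
```

```text
holder row 120 194 324 [60.1 36.9] [ 59.9 -36.6]
holder row 150 196 322 [43.3 36.6] [ 43.  -36.4]
holder row 180 197 321 [25.6 36.9] [ 25.3 -36.8]
holder row 210 199 319 [ 7.  36.6] [  6.7 -36.5]
top edge 113 [64.1 30.3]
[ 64.  -29.4]
red 180 224 283 [33.9 17.5] [ 33.8 -10.4]
red 200 224 283 [24.2 17.8] [ 24.1 -10.6]
red 215 225 283 [16.7 17.5] [ 16.6 -10.8]
brass 300 227 280 [-29.7  17.7] [-29.9 -10.2]
brass 320 228 280 [-41.7  17.5] [-41.9 -10.5]
red far/near 173 224 [37.4 12.1] [11.8 12.6]
brass 290 329 [-23.6  13.2] [-47.5  13.6]
red far/near 173 224 [37.4  3.3] [11.8  3.4]
brass 290 329 [-23.6   3.5] [-47.6   3.5]
red far/near 173 224 [37.4 -4.1] [11.7 -4.4]
brass 289 329 [-23.1  -4.7] [-47.7  -5. ]
tcp loc [-4.56788205  2.67311866]
```

```bash
python3 -m jog '[[0.06,0.05,0,0,0.2],[0.06,0.04,0,0,0.2],[0.02,0,0,0,0.2],[0,0,0.05,0,0.2],[0,0,0.05,0,0.2],[0,0,0.05,0,0.2],[0,0,0.05,0,0.2],[0,0,0,0,0.2],[0,0,0,0,0.2],[0,0,0,0,0.2]]' 80
python3 g.py 530.8 -33.7 70 -74.8
```

```text
time_s: 20.63
tcp_pos: [532.6, -34.1, 79.3]
orientation: [0.991, 0.131, 0.026, 0.0]
force: [-0.0, 0.4, -0.7]
opening: 0.297
t 20.6333 tcp [532.6 -34.1  79.3] jawyaw -74.9 F [-0.   0.4 -0.7] op 0.2968543411725552
shift units [-0.05 -0.02  0.23] yaw need tool deg -0.1 q6 1.0 tz [ 0.052  0.007 -0.999]
```

```bash
python3 -m jog '[[-0.04,-0.02,0.03,0,0.2],[-0.02,0,0.03,0,0.2],[0,0,0.04,0,0.2],[0,0,0.04,0,0.2],[0,0,0.04,0,0.2],[0,0,0,0,0.2],[0,0,0,0,0.2],[0,0,0,0,0.2],[0,0,0,0,0.2],[0,0,0,0,0.2]]' 80
python3 g.py 530.8 -33.7 70 -74.8
```

```text
time_s: 21.47
tcp_pos: [530.3, -33.9, 71.4]
orientation: [0.991, 0.131, 0.026, 0.0]
force: [0.0, 0.2, -0.3]
opening: 0.297
t 21.4667 tcp [530.3 -33.9  71.4] jawyaw -74.9 F [ 0.   0.2 -0.3] op 0.29729868113590874
shift units [ 0.01 -0.    0.04] yaw need tool deg -0.1 q6 1.0 tz [ 0.052  0.007 -0.999]
```

```bash
python3 -m jog '[[0,0,0.04,0,0.2],[0,0,0.04,0,0.2],[0,0,0.04,0,0.2],[0,0,0.04,0,0.2],[0,0,0.04,0,0.2],[0,0,0.04,0,0.2],[0,0,0.04,0,0.2],[0,0,0,0,0.2],[0,0,0,0,0.2],[0,0,0,0,0.2]]' 80
python3 g.py 530.8 -33.7 60 -74.8
python3 - <<'E'
from h import *
r=manip.camera("side")
f=r["frame"][190:270,180:280];cv2.imwrite("pics/s12z.png",cv2.cvtColor(cv2.resize(f,(700,560),interpolation=2),cv2.COLOR_RGB2BGR))
E
```

```text
time_s: 22.3
tcp_pos: [531.1, -33.9, 59.1]
orientation: [0.991, 0.131, 0.027, 0.0]
force: [-0.2, -1.1, -0.1]
opening: 0.295
t 22.3 tcp [531.1 -33.9  59.1] jawyaw -74.9 F [-0.2 -1.1 -0.1] op 0.294838272644363
shift units [-0.01 -0.01 -0.02] yaw need tool deg -0.1 q6 1.0 tz [ 0.053  0.006 -0.999]
```

View pics/s12z.png

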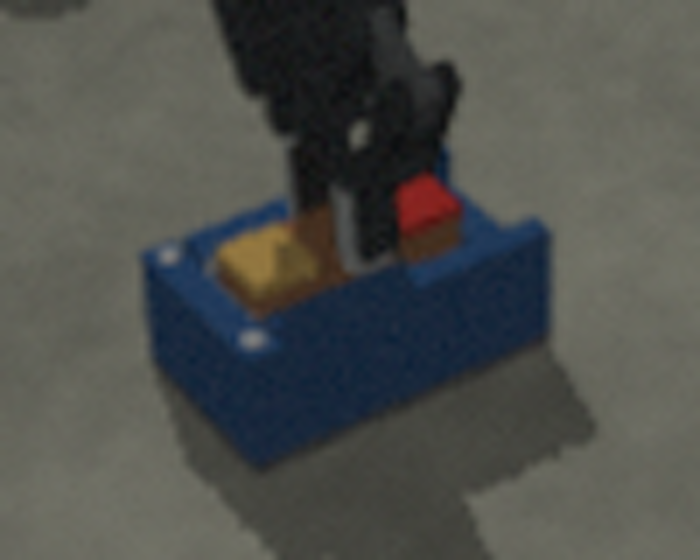

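```bash
python3 -m jog '[[0,0,0,0,0.5],[0,0,0,0,0.5],[0,0,0,0,0.5],[0,0,0,0,0.5],[0,0,-0.2,0,0.5],[0,0,-0.5,0,0.5],[0,0,-0.6,0,0.5],[-0.2,0,-0.5,0,0],[-0.3,0,0,0,0],[-0.2,0,0,0,0]]' 80
python3 g.py 499.2 -41.5 62 -74.8
python3 - <<'E'
from h import *
r=manip.camera("side")
f=r["frame"][190:270,180:280];cv2.imwrite("pics/s13z.png",cv2.cvtColor(cv2.resize(f,(700,560),interpolation=2),cv2.COLOR_RGB2BGR))
r=manip.camera("wrist");save(r,"w13.png")
E
```

```text
time_s: 23.18
tcp_pos: [500.5, -41.7, 135.5]
orientation: [0.991, 0.132, 0.028, 0.001]
force: [-0.3, 0.4, 0.1]
opening: 0.08
t 23.1833 tcp [500.5 -41.7 135.5] jawyaw -74.9 F [-0.3  0.4  0.1] op 0.080080631795654
shift units [-0.13 -0.03  1.83] yaw need tool deg -0.1 q6 0.96 tz [ 0.055  0.006 -0.998]
```

View pics/s13z.png

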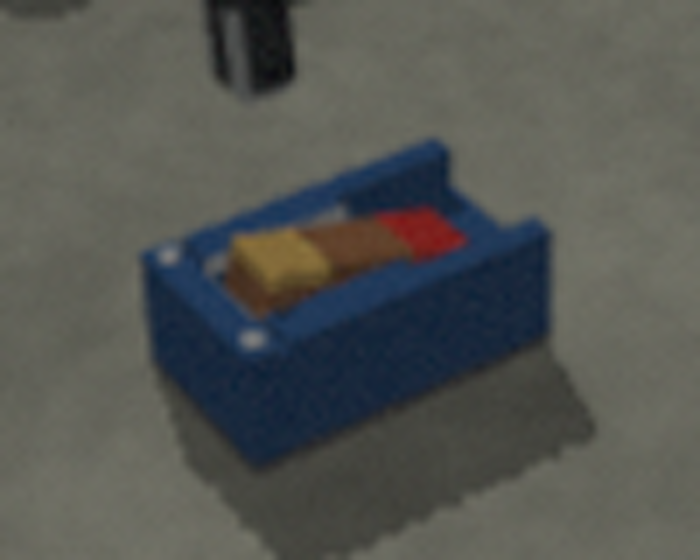

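View pics/w13.png

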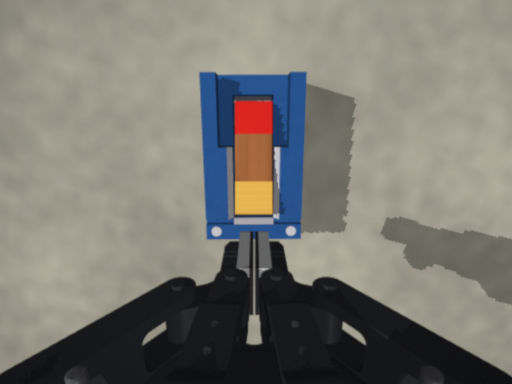

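```bash
python3 -m jog '[[-0.1,0,0.3,0,0],[-0.1,0,0.4,0,0],[-0.05,0,0.4,0,0],[0,0,0.25,0,0],[0,0,0.1,0,0],[0,0,0,0,0],[0,0,0,0,0],[0,0,0,0,0],[0,0,0,0,0],[0,0,0,0,0]]' 80
python3 g.py 499.2 -41.5 58 -74.8
```

```text
time_s: 24.12
tcp_pos: [496.2, -44.1, 74.4]
orientation: [0.991, 0.131, 0.028, 0.0]
force: [-0.7, -0.1, 0.4]
opening: 0.005
t 24.1167 tcp [496.2 -44.1  74.4] jawyaw -75.0 F [-0.7 -0.1  0.4] op 0.004881967759752117
shift units [ 0.07 -0.05  0.41] yaw need tool deg -0.2 q6 0.95 tz [ 0.055  0.006 -0.998]
```

```bash
python3 -m jog '[[0.05,-0.05,0.05,0,0],[0,0,0.06,0,0],[0,0,0.06,0,0],[0,0,0.06,0,0],[0,0,0.06,0,0],[0,0,0.06,0,0],[0,0,0.06,0,0],[0,0,0.06,0,0],[0,0,0,0,0],[0,0,0,0,0]]'
python3 g.py 499.2 -41.5 58 -74.8
```

```text
time_s: 24.95
tcp_pos: [498.5, -41.5, 58.5]
orientation: [0.991, 0.131, 0.029, 0.002]
force: [-0.6, 0.3, -0.0]
opening: 0.002
t 24.95 tcp [498.5 -41.5  58.5] jawyaw -74.9 F [-0.6  0.3 -0. ] op 0.0018644355956244575
shift units [0.02 0.   0.01] yaw need tool deg -0.1 q6 0.96 tz [ 0.057  0.004 -0.998]
```

Press a bit more, up to a firm stop.

```bash
python3 -m jog '[[0,0,0.05,0,0],[0,0,0.06,0,0],[0,0,0.06,0,0],[0,0,0.06,0,0],[0,0,0.06,0,0],[0,0,0.06,0,0],[0,0,0.06,0,0],[0,0,0.06,0,0],[0,0,0.06,0,0],[0,0,0.06,0,0]]'
python3 g.py 499.2 -41.5 58 -74.8
```

```text
time_s: 25.78
tcp_pos: [498.4, -41.7, 57.2]
orientation: [0.99, 0.134, 0.035, 0.007]
force: [-13.8, 1.7, 37.6]
opening: -0.002
t 25.7833 tcp [498.4 -41.7  57.2] jawyaw -74.6 F [-13.8   1.7  37.6] op -0.001742741542636209
shift units [ 0.02  0.   -0.02] yaw need tool deg 0.2 q6 0.96 tz [ 0.07  -0.004 -0.998]
```

```bash
python3 -m jog '[[0,0,-0.3,0,0],[0,0,-0.6,0,0],[0,0,-0.8,0,0],[0,0,-0.5,0,0],[0,0,0,0,0],[0,0,0,0,0],[0,0,0,0,0],[0,0,0,0,0],[0,0,0,0,0],[0,0,0,0,0]]'
python3 g.py 499.2 -41.5 58 -74.8
python3 - <<'E'
from fit import *
r=manip.camera("side")
f=r["frame"][190:270,180:280];cv2.imwrite("pics/s14z.png",cv2.cvtColor(cv2.resize(f,(700,560),interpolation=2),cv2.COLOR_RGB2BGR))
r=manip.camera("wrist");save(r,"w14.png");fit(r,50)
O=np.array([530.1,-33.1]);a=np.radians(15.2);M=np.array([[np.cos(a),np.sin(a)],[-np.sin(a),np.cos(a)]])
m=masks(r["frame"])
for k in("red","brass"):
    vs,us=np.nonzero(m[k]);L=np.array([M@(plane(r,u,v,50)[:2]-O) for u,v in zip(us,vs)]);print(k,np.percentile(L,[1,99],axis=0).round(1))
E
```

```text
time_s: 26.62
tcp_pos: [491.9, -40.9, 144.0]
orientation: [0.99, 0.134, 0.033, 0.005]
force: [0.2, -0.1, 0.2]
opening: -0.0
t 26.6167 tcp [491.9 -40.9 144. ] jawyaw -74.7 F [ 0.2 -0.1  0.2] op -7.396798266665854e-05
shift units [0.03 0.02 2.16] yaw need tool deg 0.1 q6 0.96 tz [ 0.068 -0.002 -0.998]
red [237, 95, 39, 34, 1260] [255.7 110.9] [560.6 -24.7  50. ]
brass [238, 174, 36, 31, 1114] [255.5 189. ] [503.4 -40.3  50. ]
ang -164.77 dist 59.3 mid [532.  -32.5  50. ]
red [[ 20.  -13.6]
 [ 42.9  13.9]]
brass [[-40.  -13.7]
 [-15.7  13.8]]
```

View pics/s14z.png

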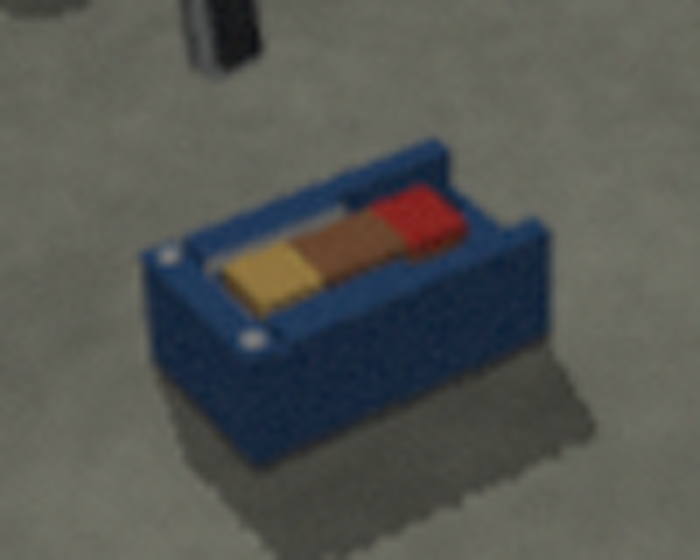

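View pics/w14.png

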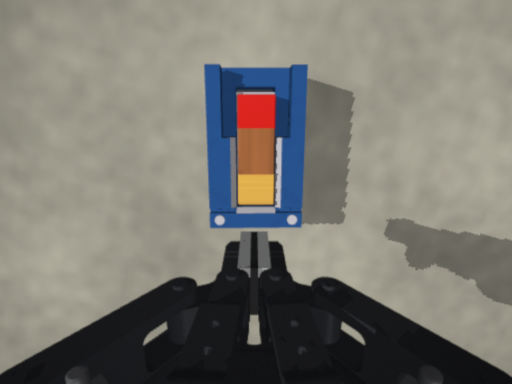

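Run:
```python
from h import *
from scipy.optimize import least_squares
w=np.zeros((384,512),bool); w[165:260,190:270]=1
D={"red":[], "brass":[]}; im=[]
for c in ["scene","side","wrist"]:
    r=manip.camera(c); m=masks(r["frame"])
    for k in D:
        mm=m[k]&w if c!="wrist" else m[k]
        v,u=np.nonzero(mm); P=plane(r,u.mean(),v.mean(),50); D[k].append((r,u.mean(),v.mean()));print(c,k,len(u),P.round(1))
for k in D:
    A=[];b=[]
    for r,u,v in D[k]:
        o,d=ray(r,u,v);d/=np.linalg.norm(d);Q=np.eye(3)-np.outer(d,d);A.append(Q);b.append(Q@o)
    print(k,np.linalg.lstsq(np.vstack(A),np.hstack(b),rcond=None)[0].round(1))
    A,b=A[:2],b[:2];print(k,"scene+side",np.linalg.lstsq(np.vstack(A),np.hstack(b),rcond=None)[0].round(1))
r=manip.camera("scene");f=r["frame"][160:220,190:265];cv2.imwrite("pics/c15z.png",cv2.cvtColor(cv2.resize(f,(700,560),interpolation=2),cv2.COLOR_RGB2BGR))
```

```text
scene red 57 [559.7 -25.4  50. ]
scene brass 51 [501.8 -40.9  50. ]
side red 66 [561.  -25.6  50. ]
side brass 73 [503.9 -40.1  50. ]
wrist red 1280 [560.5 -24.8  50. ]
wrist brass 1103 [503.5 -40.4  50. ]
red [560.5 -25.4  50.3]
red scene+side [560.6 -26.   50.8]
brass [503.4 -41.   50.9]
brass scene+side [503.3 -41.8  51.6]
```

View pics/c15z.png

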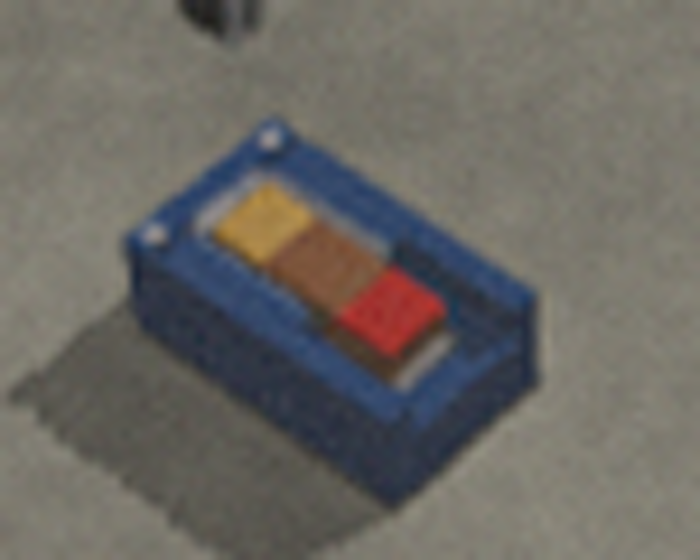

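Run:
```python
from h import *
print(manip.observe()["force"]); print(manip.sign_off())
```

```text
[0.45556536 0.27102563 0.16579063]
the job is handed in; nothing more can be done
None
```

The insert is back in the holder, right way up and level, with the red end at the thumb notch. I handed the job in at about 27 s with the arm clear of everything. No verdict was reported.

**What I did:**
- I pressed the brass end down into the notch until the red end tipped up, then gripped the raised red end and lifted the insert out.
- I turned it end for end in the air, laid it flat on the bench, and regripped it level at its middle.
- I lowered it into the pocket, which partly levelled the cradle, then pressed the brass end down to a firm stop at about 38 N with the closed fingertips.

**Last checks:**
- **Height:** Both ends of the top face measured 50 to 51 mm above the bench with all three cameras, against 50 mm for flush. Using the scene and side cameras alone, the brass end read 51.6 mm and the red end 50.8 mm. That is about the limit of the measurement, so I rely on the hard stop for it being fully home.
- **Position:** The insert rests about 1.4 mm towards the notch, against the lip, and within the pocket's clearance.
- **Force:** The tool force was about zero at hand-in.
- **Bystanders:** I did not re-measure the jar, bowl and hammer at the end. The arm never worked near them. In the side views taken partway through, the jar and hammer stood where they had been.

**Disagreement:** The arm sagged and leaned up to about 4° as it moved. I corrected its position from measurements before each contact.

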